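# Seat a spin rotor on its splined drive

## Robot

A 7-joint arm with a two-finger parallel gripper is mounted at the origin on a cart in front of the work surface, level with it; the furniture and walls round the work are solid. World frame = base frame: x ahead of the robot, y to its left, z up, the work surface at z = 0. Lengths are in m, angles in rad, forces in N, time in s.
With the tool pointing down it reaches from about 0.4 to 0.9 m from the base axis. Payload 5.6 kg.
Tool frame: the origin (TCP) lies between the finger pads; the fingertips stand 22 mm ahead of it and the grasp point (between the pads) lies 3 mm ahead of it (tcp_to_tips is the distance from the TCP to the fingertips, in m); z points along the fingers, y is the line along which they close (so a half turn about z gives the same grasp; the last joint's range is limited). The gripper opens to 92 mm and grips with 3 to 60 N. Pads are 20 mm wide; open, the fingers measure 128 mm over their backs; the gripper's body (75 mm by 189 mm) begins 69 mm behind the grasp point.
Start: joints at [-1.385, 0.468, -0.012, 1.603, 0.006, 1.071, -0.056], TCP at [0.147, 0.633, 0.208] pointing down, gripper open.
Joint ranges: [-2.53, 2.53], [-0.31, 2.02], [-1.57, 1.55], [0.28, 2.44], [-1.29, 4.43], [0.15, 1.84], [-2.92, 2.92]. Speed limits (rad/s): [2.57, 2.57, 3.14, 3.14, 3.14, 3.14, 3.14].

## Interface

Orientations are given as a unit quaternion [w, x, y, z].
In Python, from cell import * gives the robot as it stands. The module is installed in compiled form; this text tells all that it offers.
- The arm moves only by the tool servo_tool, never from a script. Its argument "steps" is a list of rows, each a list of 7 numbers: the shift along the world's x, y, z in m, then the turn, a rotation vector about the world's x, y, z in degrees, then the opening, from 0 (shut) to 1 (fully open). In form: [[x, y, z, ax, ay, az, claw], ...]. A call has 1 to 20 rows; each row shifts and turns the commanded pose from where the row before left it; what a row does not reach is not made up. A row lasts 1/8 s, in which the tool goes at most 62.5 mm and 10.7 degrees, less where a joint would pass 70% of its speed; a pose out of reach is approached as far as the arm can. A call with a gripper value outside its range is refused whole. The fingers move at their own pace and stop on an object; the grip force is fixed at half the most. Time passes only in rows, so rows that do not move let the fingers close. It gives the time, the measured TCP pose, the force, the opening and the grip force at its end, in the units of the state.
- observe(): the state, without advancing time (a new reading comes with each control period).
- grab_frame(name): name is "scene" or "top" or "wrist"; returns the picture (384x512x3 uint8, red, green, blue); there is no depth.
- get_calibration(name): a dict with "mtx" (3x3 intrinsics, pixels), "D" ([k1, k2, p1, p2, k3] as OpenCV has them; the pictures are not rectified), "world_from_camera" (4x4, takes a point from camera to world coordinates). Camera axes: x right, y down, z forward; pixel columns grow to the right and rows downward; lengths in m; the calibration is good to about 2 mm. A picture is of the moment at which its call begins: read the wrist's pose just before it. get_calibration takes no time and is no camera call; for the wrist camera it gives the pose at the moment of the call.
- close_job(): hands the job in; it is judged then, once.
Trained networks look in the newest picture that a camera, given by its name, has taken for a name from the list of things; names that differ only in an ending like _2 or _b are one class to them, and where a whole thing is asked for, a point or a joint stands for the part that bears it (a point fixed in the world has none). Each returns a list of dicts, best first, with "confidence" (0 to 1); they miss things now and then, are a little off and sometimes report something else, mostly with a low value. They report only what shows in the picture. A call takes as long as a camera call.
- find_in(camera, query): "bbox" ([left, top, right, bottom] in pixels, round what is visible of it).
The state is a dict: "clock": time; "qpos": joint angles; "qd": joint speeds; "joint_torque": joint torques, N m; "tool_pos": TCP position; "tcp_rot": TCP orientation; "wrist_force": force on the tool from outside, world axes, zero at the start; "wrist_torque": the same for the moment, N m; "width": finger opening in m; "grasp_force": force on a finger pad.
Only numpy, scipy, OpenCV 4.12 (cv2) and the standard library are available. Lean on these libraries where they do the work, as an engineer would, in place of code of your own. Each camera call takes 0.05 s, during which the arm holds its last target. There are 200 camera calls.

## Task

The three-armed rotor stands high on its drive spindle because the splines inside its hub are not in line with those of the spindle. Turn the rotor gently until the splines line up and it drops, then press it down past the stiff collar until it is fully home on the spindle, and let go. Do not force it or lift it off the spindle, and leave the timer, the beaker and the small vial where they are.

Things in the scene. Friction and masses are not known exactly. Their poses are not given: they have to be found in the camera images.
- drive: The drive unit, fixed to the bench: a low white housing, 170 x 140 mm, 32 mm high, with an upright steel spindle. Origin on the bench, on the spindle's axis; z up, control panel (knob, switch) on its -x side.
- seat (a point): On the spindle's axis, 54 mm above the bench: the hard seat for the rotor, top of a 38 mm pedestal. Above it, hidden in the rotor's hub, the braked spindle: three equal splines 120 degrees apart, 8 mm wide, up to 74 mm above the bench, then a round pilot, 20 mm diameter, up to 96 mm. The splines' angle cannot be seen and bears no relation to the housing.
- collar (a joint): Stiff black collar round the pedestal, 60 mm in diameter; 0 at the start, top 49 mm above the bench; grows to about 0.013 m as the rotor is pressed home. A push of about 12 N in all (the rotor's weight of 2 to 3 N is part of it) slides it down, and it stays where it was pushed.
- rotor: The loose aluminium rotor, 0.2 to 0.33 kg. Origin on its axis at the underside of the internal splines; z up. Three arms at 60, 180, 300 degrees from its x axis, 18 mm wide, to 88 mm radius, top face 20 mm above the origin. At the start its origin is 74 mm above the bench: it rests on the splines and turns easily. Fully home it is 54 mm above the bench, on the seat.
- hub (a point): On the axis, 10 mm above the rotor's origin: the hub, 54 mm in diameter, skirt reaching 18 mm below the origin. Inside, slots 11 mm wide at 0, 120, 240 degrees from the rotor's x axis take the splines (window about 0.2 rad every 2.09 rad, either way round). In line, the rotor falls 7 mm or a little more by its weight, until the skirt meets the collar, and turns no further.
- cap_top (a point): Centre of the top of the rotor's flat black cap (44 mm across), on the axis, 52 mm above the rotor's origin: where to press.
- paddle_0 (a point): Middle of the upright radial paddle at the end of the arm at 60 degrees, 77 mm from the axis, 31 mm above the rotor's origin. The paddle is 8 mm thick and stands on the arm, from 62 to 92 mm radius, up to 44 mm above the origin.
- paddle_1 (a point): The same on the arm at 180 degrees.
- paddle_2 (a point): The same on the arm at 300 degrees.
- bystander_timer: A small white bench timer, 66 x 66 x 17 mm, loose, origin under its centre. Leave it alone.
- bystander_beaker: A small clear beaker, 52 mm in diameter, 66 mm high, loose, origin under its centre. Leave it alone.
- bystander_vial: A small white vial, 22 mm in diameter, 54 mm high, loose, origin under its centre. Leave it alone.

How it is judged:
By the outcome, as a careful person would: the job done as asked, in the order asked, and still so for the second after the job is handed in, with the robot touching nothing.
It also fails if it takes over 40 s, if anything falls off the work surface, if the arm or the gripper's body presses on something with over 40 N, if the wrist force passes 120 N, or if a joint passes its speed limit or range.

## Working session

There is one attempt and no reset: what is moved stays moved. The work goes in short steps, Python scripts to look and compute and a tool call to move; the robot and the scene stay as the last step left them, time stands still between calls to the robot, and variables do not carry over. Pictures are saved under pics/ and viewed, at most 10 in all, crops included, and the job is handed in when it is done.

Besides the shell and the picture viewer there is one more tool, called after "Call:" by a JSON object that holds its "op" and its "data", one argument or row to a line. servo_tool: Moves the arm, as the interface text tells. Its arguments: {"type":"object","properties":{"steps":{"type":"array","items":{"type":"array","items":{"type":"number"}}}},"required":["steps"]}

```bash
mkdir -p pics
cat > h.py <<'E'
from cell import *
import numpy as np, cv2
def ray(cam,uv):
    c=get_calibration(cam);T=np.array(c["world_from_camera"])
    p=cv2.undistortPoints(np.array(uv,float).reshape(-1,1,2),np.array(c["mtx"]),np.array(c["D"]))[:,0]
    return T[:3,3],np.c_[p,np.ones(len(p))]@T[:3,:3].T
def onz(cam,uv,z):
    o,d=ray(cam,uv);return o+d*((z-o[2])/d[:,2])[:,None]
def proj(cam,P):
    c=get_calibration(cam);T=np.linalg.inv(np.array(c["world_from_camera"]))
    return cv2.projectPoints(np.array(P,float).reshape(-1,1,3),cv2.Rodrigues(T[:3,:3])[0],T[:3,3],np.array(c["mtx"]),np.array(c["D"]))[0][:,0]
E
python3 - <<'E'
from h import *
ims=[]
for c in("scene","top"):
    im=grab_frame(c);ims.append(im)
    cv2.imwrite(f"pics/{c}0.png",cv2.resize(im[:,:,::-1],(800,600),interpolation=cv2.INTER_CUBIC))
    for q in("rotor","cap_top","paddle_0","drive","bystander_timer","bystander_beaker","bystander_vial"):
        for r in find_in(c,q)[:3]:print(c,q,np.round(r["bbox"]).tolist(),round(r["confidence"],2))
    print(np.round(get_calibration(c)["world_from_camera"],3).tolist())
s=observe();print(s)
E
```

```text
scene rotor [243.0, 172.0, 341.0, 232.0] 0.67
scene cap_top [244.0, 170.0, 342.0, 235.0] 0.74
scene paddle_0 [246.0, 175.0, 339.0, 232.0] 0.98
scene drive [223.0, 221.0, 338.0, 286.0] 0.78
scene bystander_timer [225.0, 205.0, 255.0, 230.0] 0.76
scene bystander_timer [244.0, 175.0, 340.0, 232.0] 0.26
scene bystander_beaker [308.0, 185.0, 337.0, 220.0] 0.88
scene bystander_beaker [212.0, 234.0, 226.0, 267.0] 0.16
scene bystander_vial [212.0, 237.0, 225.0, 267.0] 0.69
[[0.91, -0.224, 0.348, 0.19], [-0.413, -0.444, 0.795, -0.332], [-0.023, -0.867, -0.497, 0.504], [0.0, 0.0, 0.0, 1.0]]
top rotor [261.0, 140.0, 334.0, 211.0] 0.64
top cap_top [264.0, 138.0, 331.0, 216.0] 0.61
top paddle_0 [259.0, 140.0, 332.0, 214.0] 0.81
top drive [264.0, 138.0, 334.0, 224.0] 0.66
top bystander_beaker [257.0, 111.0, 279.0, 138.0] 0.87
[[-0.003, -0.986, 0.169, 0.343], [-1.0, 0.006, 0.017, 0.342], [-0.018, -0.168, -0.986, 0.95], [0.0, 0.0, 0.0, 1.0]]
{'clock': 0.8, 'qpos': array([-1.38498009,  0.46747745, -0.01159712,  1.60273631,  0.00596969,
        1.07140318, -0.05626459]), 'qd': array([-0.00108442, -0.00186684,  0.00114191, -0.00068326,  0.00085147,
       -0.00042584, -0.00119233]), 'joint_torque': array([ 2.75316079e-04, -5.20360208e+01, -1.19924883e-02, -2.44050837e+01,
       -5.66011551e-02,  1.12999353e-02,  2.23622516e-05]), 'tool_pos': array([0.14746988, 0.63303735, 0.20779194]), 'tcp_rot': array([7.62025917e-06, 1.14184940e-01, 9.93459511e-01, 4.67648454e-06]), 'wrist_force': array([-0.43806675, -0.28235894, -0.08008883]), 'wrist_torque': array([ 0.05104045, -0.03391637,  0.04226083]), 'grasp_force': 0.0, 'width': 0.0916744966694349}
```

View pics/top0.png

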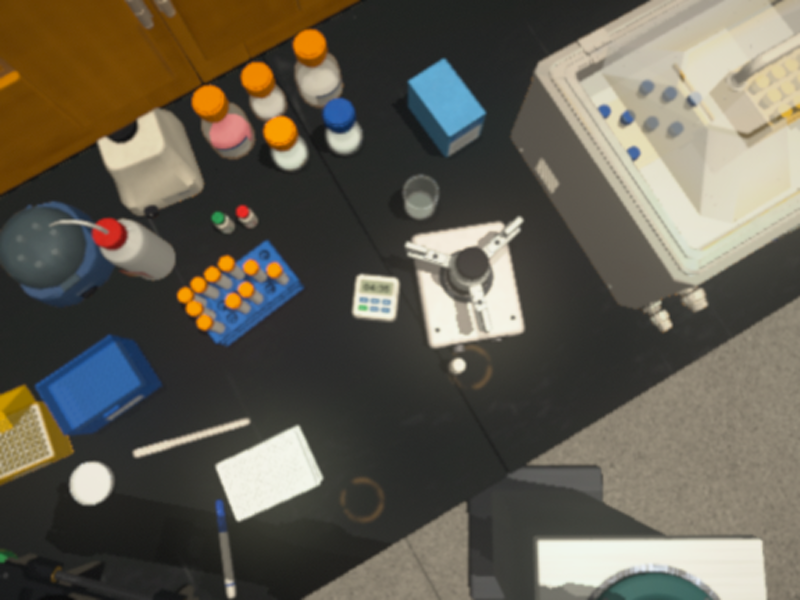

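View pics/scene0.png

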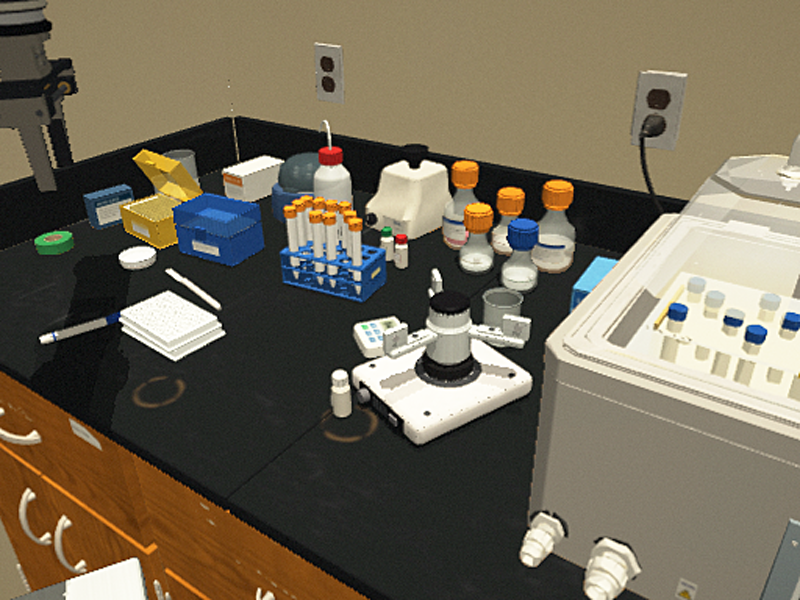

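The top view shows the rotor cap at about (470,264) in the 800x600 picture. The paddles are at (425,251), (508,232) and (478,298), the timer at (376,297), the beaker at (421,198) and the vial at (458,365). The scene view agrees, with the cap at about (449,301).

Run:
```python
from h import *
s=.64
print("cap top",onz("top",[[470*s,262*s]],.126),"cap scene",onz("scene",[[449*s,299*s]],.126))
z=onz("top",np.array([[410,245],[521,221],[483,330]])*s,.11)
c=onz("top",[[470*s,262*s]],.126)[0]
d=z-c;print("pads",z,np.degrees(np.arctan2(d[:,1],d[:,0])),np.hypot(d[:,0],d[:,1]))
print("timer,beaker,vial",onz("top",np.array([[376,297]])*s,.017),onz("top",np.array([[421,183]])*s,.066),onz("top",np.array([[458,366]])*s,.054))
h=onz("top",np.array([[414,235],[502,223],[523,331],[432,346]])*s,.032);print("housing",h)
```

```text
cap top [[0.52219862 0.25660097 0.126     ]] cap scene [[0.52182508 0.25036718 0.126     ]]
pads [[0.54964877 0.33514919 0.11      ]
 [0.58199189 0.1846396  0.11      ]
 [0.43410429 0.23994652 0.11      ]] [  70.73707377  -50.27654011 -169.29443878] [0.08320657 0.09356107 0.08965479]
timer,beaker,vial [[0.49394028 0.38515535 0.017     ]] [[0.65230725 0.31823255 0.066     ]] [[0.39005855 0.26913828 0.054     ]]
housing [[0.5839665  0.32846518 0.032     ]
 [0.60131802 0.19816304 0.032     ]
 [0.44080724 0.17308781 0.032     ]
 [0.41989766 0.3040131  0.032     ]]
```

Call:
{"op": "servo_tool", "data": {
  "steps": [
    [0, 0, 0.05, 0, 0, 0, 1],
    [0.03, -0.03, 0, 0, 0, -3, 1],
    [0.03, -0.03, 0, 0, 0, -3, 1],
    [0.03, -0.03, 0, 0, 0, -3, 1],
    [0.03, -0.03, 0, 0, 0, -3, 1],
    [0.03, -0.03, 0, 0, 0, -3, 1],
    [0.03, -0.03, 0, 0, 0, -3, 1],
    [0.03, -0.03, 0, 0, 0, -3, 1],
    [0.03, -0.03, 0, 0, 0, -3, 1],
    [0.03, -0.03, 0, 0, 0, -3, 1],
    [0.03, -0.03, 0, 0, 0, -3, 0.8],
    [0.03, -0.03, 0, 0, 0, -3, 0.6],
    [0.03, -0.03, 0, 0, 0, -3, 0.4],
    [0.03, -0.03, 0, 0, 0, -1, 0.33],
    [0.03, -0.03, 0, 0, 0, 0, 0.33],
    [0, 0, 0, 0, 0, 0, 0.33],
    [0, 0, 0, 0, 0, 0, 0.33]
  ]
}}

```text
clock: 2.92
tool_pos: [0.567, 0.2137, 0.2576]
tcp_rot: [-0.0, 0.423, 0.906, 0.0]
wrist_force: [0.1, 0.3, -0.3]
width: 0.0299
grasp_force: 0.0
```

Run:
```python
from h import *
s=observe();print(s["clock"],s["qpos"].round(2),s["tool_pos"],s["tcp_rot"],s["width"],s["wrist_force"])
im=grab_frame("wrist")
cv2.imwrite("pics/w1.png",cv2.resize(im[:,:,::-1],(800,600),interpolation=cv2.INTER_CUBIC))
P=[[.522,.2535,.126]]+[[.522+.077*np.cos(a),.2535+.077*np.sin(a),.118] for a in np.radians([70,-50,-170])]
print(proj("wrist",P)*1.5625,np.round(get_calibration("wrist")["world_from_camera"],3).tolist())
```

```text
2.925 [-0.69  0.35  0.35  1.68 -0.13  1.13  0.4 ] [0.56697841 0.21369273 0.25763993] [-3.73662360e-04  4.23322368e-01  9.05979042e-01  9.02585365e-05] 0.029943037102790983 [ 0.07586892  0.27180602 -0.26539557]
[[386.02127647 197.37408628]
 [485.51196068 138.37753921]
 [387.05046097 305.01924309]
 [286.57225835 138.33899847]] [[0.766, 0.625, 0.151, 0.525], [0.643, -0.744, -0.182, 0.265], [-0.001, 0.236, -0.972, 0.435], [0.0, 0.0, 0.0, 1.0]]
```

View pics/w1.png

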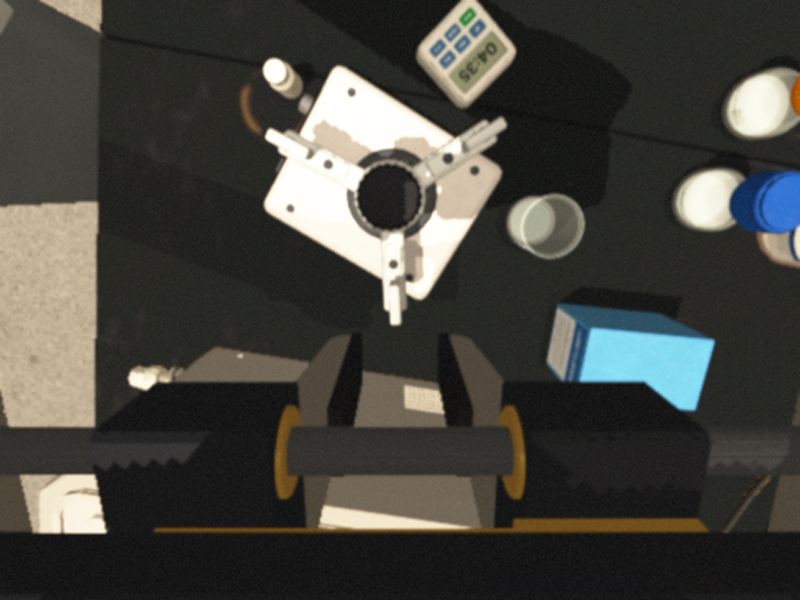

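The wrist view shows the cap at (389,197) and the nearest paddle at (395,304), which the open fingers straddle. Before going down I'll check the clearance to the bath wall at the bottom of the picture.

Run:
```python
from h import *
c=np.array([.5236,.2549])
for A in([72,-48,-168],[73,-47,-167]):
    print(A,[proj("wrist",[[*(c+r*np.array([np.cos(a),np.sin(a)])),.118] for r in(.062,.092)]).round()*1.5625 for a in np.radians(A)])
print("capc",proj("wrist",[[*c,.126]])*1.5625)
s=.64
for z in(0,.1,.2,.3):
    print(z,"wrist bath",onz("wrist",np.array([[220,348],[440,380]])*s,z)[:,:2].round(3).tolist(),"top low",onz("top",np.array([[515,130],[620,300]])*s,z)[:,:2].round(3).tolist(),"top high",onz("top",np.array([[540,65],[690,270]])*s,z)[:,:2].round(3).tolist())
print(proj("scene",[[.62,.11,0.0],[.62,.11,.2],[.62,.11,.3]])*1.5625)
```

```text
[72, -48, -168] [array([[467.1875, 146.875 ],
       [506.25  , 121.875 ]]), array([[392.1875, 284.375 ],
       [393.75  , 325.    ]]), array([[307.8125, 153.125 ],
       [267.1875, 131.25  ]])]
[73, -47, -167] [array([[467.1875, 145.3125],
       [504.6875, 120.3125]]), array([[393.75 , 284.375],
       [396.875, 325.   ]]), array([[307.8125, 154.6875],
       [267.1875, 132.8125]])]
capc [[389.17919264 197.30842075]]
0 wrist bath [[0.486, 0.023], [0.683, 0.142]] top low [[0.761, 0.168], [0.49, 0.02]] top high [[0.872, 0.124], [0.535, -0.088]]
0.1 wrist bath [[0.495, 0.078], [0.647, 0.17]] top low [[0.717, 0.186], [0.475, 0.054]] top high [[0.816, 0.147], [0.515, -0.043]]
0.2 wrist bath [[0.504, 0.134], [0.61, 0.198]] top low [[0.673, 0.205], [0.459, 0.088]] top high [[0.761, 0.17], [0.495, 0.002]]
0.3 wrist bath [[0.513, 0.189], [0.574, 0.226]] top low [[0.629, 0.223], [0.444, 0.122]] top high [[0.705, 0.193], [0.475, 0.048]]
[[587.55340773 435.76991698]
 [613.40998387 273.14949423]
 [629.44052566 171.73660224]]
```

Call:
{"op": "servo_tool", "data": {
  "steps": [
    [0.0085, -0.0155, 0, 0, 0, 2.5, 0.33],
    [0, 0, -0.03, 0, 0, 0, 0.33],
    [0, 0, -0.03, 0, 0, 0, 0.33],
    [0, 0, -0.025, 0, 0, 0, 0.33],
    [0, 0, -0.02, 0, 0, 0, 0.33],
    [0, 0, -0.015, 0, 0, 0, 0.33],
    [0, 0, -0.0155, 0, 0, 0, 0.33],
    [0, 0, 0, 0, 0, 0, 0.33],
    [0, 0, 0, 0, 0, 0, 0.33]
  ]
}}

```text
clock: 4.1
tool_pos: [0.5764, 0.1977, 0.1228]
tcp_rot: [0.0, 0.404, 0.915, 0.0]
wrist_force: [0.2, 0.4, 1.2]
width: 0.0302
grasp_force: 0.0
```

Run:
```python
from h import *
s=observe();print(s["clock"],s["tool_pos"],s["tcp_rot"],s["wrist_force"])
im=grab_frame("wrist")
cv2.imwrite("pics/w2.png",cv2.resize(im[:,:,::-1],(800,600),interpolation=cv2.INTER_CUBIC))
c=np.array([.5236,.2549]);p=s["tool_pos"][:2]-c
# arc rows of 4 deg (chords) for 120 deg
a0=np.arctan2(p[1],p[0]);print(np.degrees(a0),np.hypot(*p))
for k in range(30):
    a=-47.5+4*k;d=.077*(np.array([np.cos(np.radians(a+4)),np.sin(np.radians(a+4))])-np.array([np.cos(np.radians(a)),np.sin(np.radians(a))]));print(k,d.round(4).tolist())
```

```text
4.1 [0.57639295 0.19774825 0.12284069] [3.47636432e-04 4.03650969e-01 9.14912916e-01 3.61609798e-04] [0.15612551 0.41135317 1.1680165 ]
-47.270326806451884 0.07780371808480767
0 [0.0038, 0.0038]
1 [0.0036, 0.004]
2 [0.0033, 0.0043]
3 [0.003, 0.0045]
4 [0.0026, 0.0047]
5 [0.0023, 0.0049]
6 [0.002, 0.005]
7 [0.0016, 0.0051]
8 [0.0013, 0.0052]
9 [0.0009, 0.0053]
10 [0.0005, 0.0053]
11 [0.0001, 0.0054]
12 [-0.0002, 0.0054]
13 [-0.0006, 0.0053]
14 [-0.001, 0.0053]
15 [-0.0013, 0.0052]
16 [-0.0017, 0.0051]
17 [-0.0021, 0.005]
18 [-0.0024, 0.0048]
19 [-0.0027, 0.0046]
20 [-0.003, 0.0044]
21 [-0.0033, 0.0042]
22 [-0.0036, 0.004]
23 [-0.0039, 0.0037]
24 [-0.0041, 0.0034]
25 [-0.0044, 0.0031]
26 [-0.0046, 0.0028]
27 [-0.0048, 0.0025]
28 [-0.0049, 0.0021]
29 [-0.0051, 0.0018]
```

View pics/w2.png

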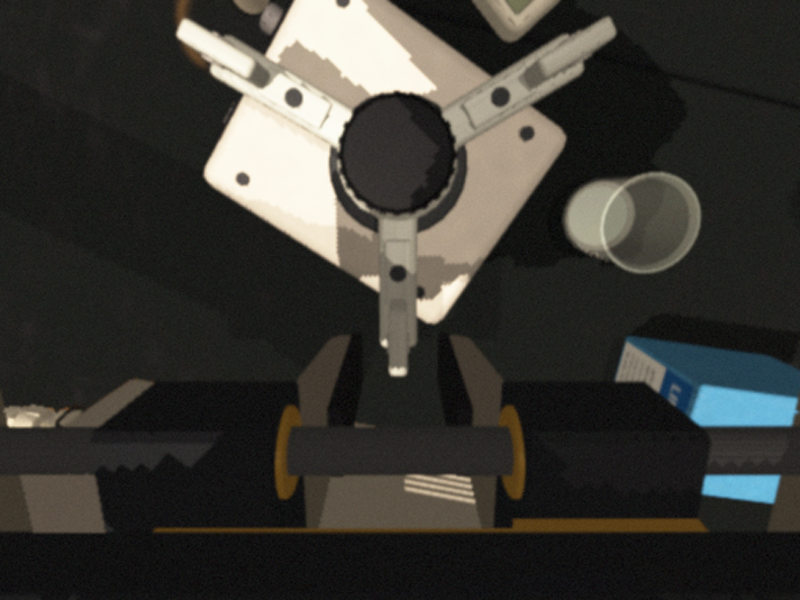

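The cap is at (397,152), and the paddle (398,360) sits centred between the fingers. I'll set up a drop detector that tracks the cap in the scene view, then start turning.

```bash
cat > chk.py <<'E'
from h import *
import sys
s=observe();im=grab_frame("scene");g=cv2.cvtColor(im,cv2.COLOR_RGB2GRAY)
P=proj("scene",[[.5236,.2549,.126],[.5236,.2549,.119],[.5236,.2549,.106]])
u,v=P[0].round().astype(int)
if len(sys.argv)>1: cv2.imwrite("ref.png",g[v-10:v+8,u-16:u+17]);cv2.imwrite("pics/s1.png",cv2.resize(im[v-60:v+60,u-80:u+80,::-1],(640,480)));print(P)
r=cv2.imread("ref.png",0)
m=cv2.matchTemplate(cv2.resize(g[v-30:v+35,u-30:u+31],None,fx=4,fy=4,interpolation=cv2.INTER_CUBIC),cv2.resize(r,None,fx=4,fy=4,interpolation=cv2.INTER_CUBIC),cv2.TM_CCOEFF_NORMED)
_,q,_,l=cv2.minMaxLoc(m)
p=s["tool_pos"]-[.5236,.2549,0]
print("drop px",l[1]/4-20,"dx",l[0]/4-14,"score",round(q,3),"F",s["wrist_force"].round(1),"clk",s["clock"],"ang",np.degrees(np.arctan2(p[1],p[0])).round(1),"r",np.hypot(p[0],p[1]).round(4),"z",p[2].round(4))
E
python3 chk.py ref
```

```text
[[286.99319535 189.99885186]
 [286.90628826 193.47045062]
 [286.74685354 199.83552691]]
drop px 0.0 dx 0.0 score 0.999 F [ 0.1  0.4 -0.4] clk 4.15 ang -47.2 r 0.0779 z 0.1231
```

View pics/s1.png

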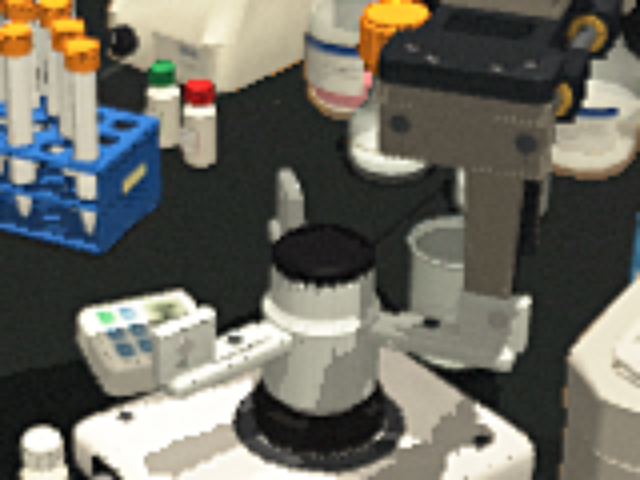

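The cap is clear of the gripper, at about (323,252) in the crop. A 7 mm drop should show as about 3.5 px. I'll turn counter-clockwise in small arcs.

Call:
{"op": "servo_tool", "data": {
  "steps": [
    [0.0038, 0.0038, 0, 0, 0, 4, 0.33],
    [0.0036, 0.004, 0, 0, 0, 4, 0.33],
    [0.0033, 0.0043, 0, 0, 0, 4, 0.33],
    [0, 0, 0, 0, 0, 0, 0.33]
  ]
}}

```text
clock: 4.7
tool_pos: [0.5871, 0.21, 0.1229]
tcp_rot: [0.0, 0.306, 0.952, 0.001]
wrist_force: [-0.4, 0.4, -0.5]
width: 0.0301
grasp_force: 0.0
```

```bash
python3 chk.py
```

```text
drop px 0.0 dx 0.0 score 0.988 F [-0.4  0.4 -0.5] clk 4.7 ang -35.3 r 0.0778 z 0.1229
```

Call:
{"op": "servo_tool", "data": {
  "steps": [
    [0.003, 0.0045, 0, 0, 0, 4, 0.33],
    [0.0026, 0.0047, 0, 0, 0, 4, 0.33]
  ]
}}

```text
clock: 5.0
tool_pos: [0.5923, 0.2186, 0.1226]
tcp_rot: [0.0, 0.238, 0.971, 0.0]
wrist_force: [-0.4, 0.1, 0.0]
width: 0.03
grasp_force: 0.0
```

```bash
python3 chk.py
```

```text
drop px 0.0 dx 0.0 score 0.989 F [-0.4  0.1  0. ] clk 5.0 ang -27.8 r 0.0777 z 0.1226
```

Call:
{"op": "servo_tool", "data": {
  "steps": [
    [0.0023, 0.0049, 0, 0, 0, 4, 0.33],
    [0.002, 0.005, 0, 0, 0, 4, 0.33]
  ]
}}

```text
clock: 5.3
tool_pos: [0.5966, 0.2285, 0.1225]
tcp_rot: [0.0, 0.17, 0.985, -0.0]
wrist_force: [0.4, -0.4, 0.3]
width: 0.0304
grasp_force: 0.0
```

```bash
python3 chk.py
```

```text
drop px 0.0 dx 0.0 score 0.986 F [ 0.4 -0.4  0.3] clk 5.3 ang -19.9 r 0.0776 z 0.1225
```

Call:
{"op": "servo_tool", "data": {
  "steps": [
    [0.0016, 0.0051, 0, 0, 0, 4, 0.33],
    [0.0013, 0.0052, 0, 0, 0, 4, 0.33]
  ]
}}

```text
clock: 5.6
tool_pos: [0.5994, 0.2387, 0.1224]
tcp_rot: [0.0, 0.102, 0.995, -0.0]
wrist_force: [0.4, 0.2, -0.1]
width: 0.0306
grasp_force: 0.0
```

```bash
python3 chk.py
```

```text
drop px 0.0 dx 0.0 score 0.986 F [ 0.4  0.2 -0.1] clk 5.6 ang -12.1 r 0.0776 z 0.1224
```

Call:
{"op": "servo_tool", "data": {
  "steps": [
    [0.0009, 0.0053, 0, 0, 0, 4, 0.33],
    [0.0005, 0.0053, 0, 0, 0, 4, 0.33]
  ]
}}

```text
clock: 5.9
tool_pos: [0.6008, 0.2493, 0.1224]
tcp_rot: [0.0, 0.032, 0.999, -0.0]
wrist_force: [0.2, -0.2, -0.1]
width: 0.0304
grasp_force: 0.0
```

```bash
python3 chk.py
```

```text
drop px 0.0 dx 0.0 score 0.982 F [ 0.2 -0.2 -0.1] clk 5.9 ang -4.2 r 0.0774 z 0.1224
```

Call:
{"op": "servo_tool", "data": {
  "steps": [
    [0.0001, 0.0054, 0, 0, 0, 4, 0.33],
    [-0.0002, 0.0054, 0, 0, 0, 4, 0.33]
  ]
}}

```text
clock: 6.2
tool_pos: [0.6007, 0.26, 0.1224]
tcp_rot: [0.0, -0.037, 0.999, -0.0]
wrist_force: [0.0, 0.7, -0.1]
width: 0.0304
grasp_force: 0.0
```

```bash
python3 chk.py
python3 - <<'E'
from h import *
cv2.imwrite("pics/w3.png",cv2.resize(grab_frame("wrist")[:,:,::-1],(800,600)))
E
```

```text
drop px 0.0 dx 0.0 score 0.961 F [ 0.   0.7 -0.1] clk 6.2 ang 3.8 r 0.0773 z 0.1224
```

View pics/w3.png

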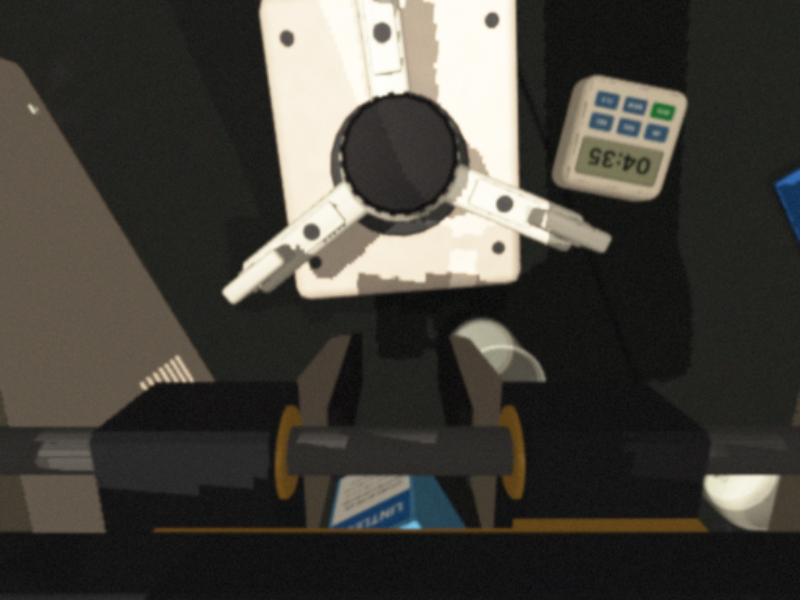

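The rotor has not turned: its paddle is still at (240,285), outside the fingers, so they passed it without touching. I'll compare the predicted tip position with the pictures.

Run:
```python
from h import *
c=np.array([.5236,.2549])
P=proj("scene",[[.5236,.2549,.126]])[0].round()
for n in(1,-1):
  f=np.array([.5764,.1977])+n*.019*np.array([.737,.676])
  for z in(.1,.11,.12,.14): print(n,z,((proj("scene",[[*f,z]])[0]-P+[80,60])*4).round())
a=np.radians(-47.5);e=np.array([np.cos(a),np.sin(a)])
for r in(.062,.092): 
  for z in(.094,.118): print("paddle",r,z,((proj("scene",[[*(c+r*e),z]])[0]-P+[80,60])*4).round())
s=observe();R=s["tool_pos"];print(R, get_calibration("wrist")["world_from_camera"][:3,3])
for z in(.1,.12,.14): print("w tip",z,proj("wrist",[[R[0],R[1]+.015,z],[R[0],R[1]-.015,z],[R[0]-.01,R[1]+.015,z]])*1.5625)
for A in(-47.5,-40): 
  a=np.radians(A)
  print("pad now",A,proj("wrist",[[*(c+r*np.array([np.cos(a),np.sin(a)])),.118] for r in(.062,.092)])*1.5625)
```

```text
1 0.1 [502. 302.]
1 0.11 [503. 283.]
1 0.12 [505. 263.]
1 0.14 [509. 222.]
-1 0.1 [480. 346.]
-1 0.11 [482. 326.]
-1 0.12 [483. 306.]
-1 0.14 [487. 264.]
paddle 0.062 0.094 [454. 329.]
paddle 0.062 0.118 [457. 281.]
paddle 0.092 0.094 [523. 342.]
paddle 0.092 0.118 [527. 294.]
[0.60052133 0.26075048 0.1223195 ] [0.53535072 0.25539352 0.29999849]
w tip 0.1 [[432.64101985 333.9813337 ]
 [368.6056692  329.37315006]
 [434.64095451 313.45176045]]
w tip 0.12 [[435.99688294 348.90223846]
 [365.4252769  343.86340221]
 [438.24570512 326.44089221]]
w tip 0.14 [[440.114095   367.20959047]
 [361.52111586 361.65244431]
 [442.67992934 342.41992548]]
pad now -47.5 [[281.23471567 254.71788658]
 [227.61187354 298.84100408]]
pad now -40 [[295.32027884 269.29738049]
 [248.53779058 319.40608898]]
```

Run:
```python
from h import *
w=cv2.imread("pics/w3.png")[290:440,270:530];w=cv2.resize(w,(780,450))
w=(255*(w/255.)**.45).astype(np.uint8)
s1=cv2.imread("pics/s1.png")[130:400,400:640];s1=(255*(s1/255.)**.6).astype(np.uint8)
im=grab_frame("scene");u,v=287,190
n=cv2.resize(im[v-35:v+45,u:u+100,::-1],(400,320));n=(255*(n/255.)**.6).astype(np.uint8)
o=np.zeros((600,800,3),np.uint8);o[:290,:400]=cv2.resize(w,(400,290));o[:290,400:657]=cv2.resize(s1,(257,290));o[290:,:400]=n[:310]
cv2.imwrite("pics/m1.png",o)
```

```text
(no output)
```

View pics/m1.png

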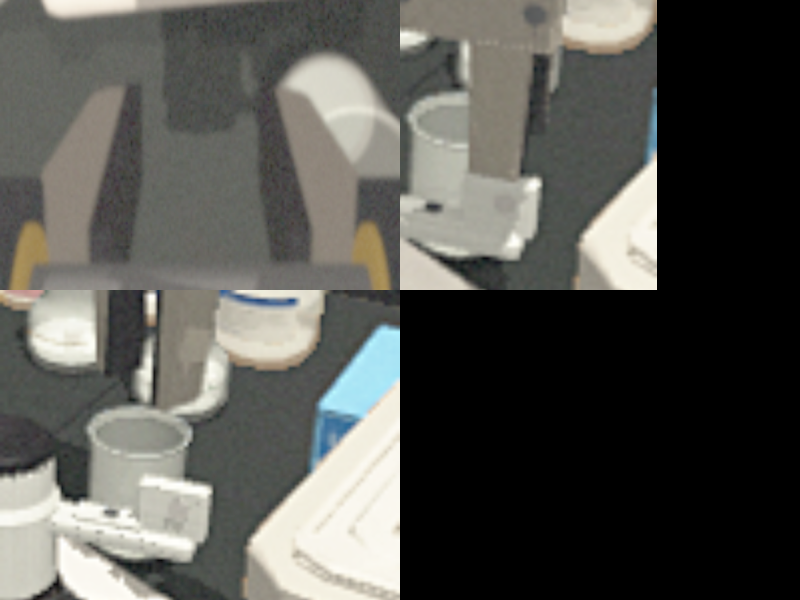

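In the brightened crops both visible fingertips end at about z = 0.126, roughly level with the TCP, so they passed over the paddle (top at 0.118). I'll go back over the paddle, lower the tool about 22 mm further, and watch the force and the picture.

Call:
{"op": "servo_tool", "data": {
  "steps": [
    [0, 0, 0.015, 0, 0, -8, 0.33],
    [-0.005, -0.0126, 0, 0, 0, -9, 0.33],
    [-0.005, -0.0126, 0, 0, 0, -9, 0.33],
    [-0.005, -0.0126, 0, 0, 0, -9, 0.33],
    [-0.005, -0.0126, 0, 0, 0, -9, 0.33],
    [-0.0048, -0.0125, 0, 0, 0, -8, 0.33],
    [0, 0, -0.01, 0, 0, 0, 0.33],
    [0, 0, -0.01, 0, 0, 0, 0.33],
    [0, 0, -0.006, 0, 0, 0, 0.33],
    [0, 0, 0, 0, 0, 0, 0.33]
  ]
}}

```text
clock: 7.6
tool_pos: [0.5756, 0.1977, 0.1103]
tcp_rot: [-0.001, 0.403, 0.915, -0.001]
wrist_force: [0.0, -0.1, 0.1]
width: 0.0306
grasp_force: 0.0
```

```bash
python3 chk.py
python3 - <<'E'
from h import *
w=grab_frame("wrist")[:,:,::-1]; im=grab_frame("scene");u,v=287,190
w=cv2.resize(w[160:300,140:380],(480,280));n=cv2.resize(im[v-35:v+45,u-10:u+90,::-1],(400,320))
o=np.zeros((600,480,3),np.uint8);o[:280]=w;o[280:,:400]=n
cv2.imwrite("pics/m2.png",(255*(o/255.)**.6).astype(np.uint8))
E
```

```text
drop px 0.0 dx 0.0 score 0.992 F [ 0.  -0.1  0.1] clk 7.6 ang -47.7 r 0.0773 z 0.1103
```

View pics/m2.png

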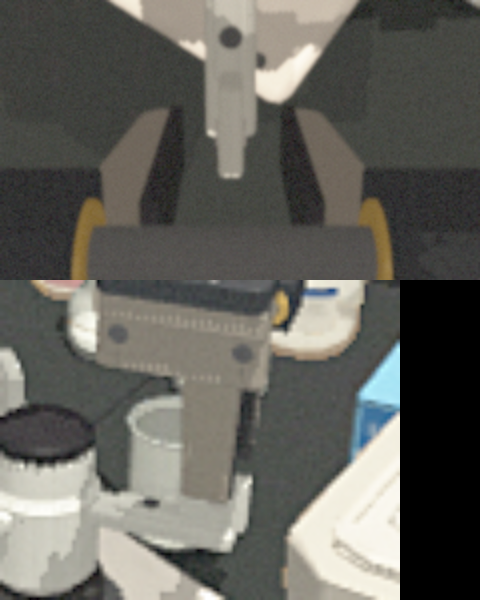

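The near finger now overlaps the paddle's side, with its tip at about (210,500) in the lower crop, just above arm level. I'll go 10 mm lower and begin the arc.

Call:
{"op": "servo_tool", "data": {
  "steps": [
    [0, 0, -0.01, 0, 0, 0, 0.33],
    [0.0038, 0.0038, 0, 0, 0, 4, 0.33],
    [0.0036, 0.004, 0, 0, 0, 4, 0.33],
    [0.0033, 0.0043, 0, 0, 0, 4, 0.33],
    [0, 0, 0, 0, 0, 0, 0.33]
  ]
}}

```text
clock: 8.38
tool_pos: [0.5866, 0.2098, 0.1008]
tcp_rot: [-0.0, 0.306, 0.952, 0.0]
wrist_force: [-0.8, -0.2, 0.1]
width: 0.0301
grasp_force: 0.0
```

```bash
cat >> chk.py <<'E'
# paddle angle from the top view: bright pixels on the ring r 80..90 mm at paddle-top height, away from bright housing
t=grab_frame("top").astype(float).mean(2)
A=np.arange(0,360,1.)
c=np.array([.5236,.2549]);sc=np.zeros(360)
for zz,rr in((.118-(.007 if l[1]/4-20>2 else 0),r) for r in(.07,.075,.08,.085,.09)):
    q=proj("top",[[*(c+rr*np.array([np.cos(np.radians(a)),np.sin(np.radians(a))])),zz] for a in A]).astype(np.float32)
    sc+=cv2.remap(t.astype(np.float32),q[:,:1],q[:,1:],cv2.INTER_LINEAR)[:,0]
k=sc.reshape(3,120).mean(0);k=cv2.GaussianBlur(np.tile(k,3).reshape(-1,1).astype(np.float32),(1,9),2).ravel()[120:240]
print("rotor phase mod 120:",int(k.argmax()),"(start 72)",int(k.max()),int(np.median(k)))
E
python3 chk.py
```

```text
drop px 1.0 dx -3.0 score 0.781 F [-0.8 -0.2  0.1] clk 8.375 ang -35.6 r 0.0774 z 0.1008
rotor phase mod 120: 79 (start 72) 755 554
```

Run:
```python
from h import *
im=grab_frame("scene");u,v=287,190
t=grab_frame("top");a,b=proj("top",[[.5236,.2549,.126]])[0].round().astype(int)
o=np.zeros((600,800,3),np.uint8)
o[:360,:480]=cv2.resize(im[v-45:v+45,u-50:u+70,::-1],(480,360),interpolation=cv2.INTER_CUBIC)
o[360:,:320]=cv2.resize(t[b-30:b+30,a-40:a+40,::-1],(320,240),interpolation=cv2.INTER_CUBIC)
w=grab_frame("wrist")[:,:,::-1];o[360:,320:640]=cv2.resize(w,(320,240))
cv2.imwrite("pics/m3.png",(255*(o/255.)**.7).astype(np.uint8))
```

```text
(no output)
```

View pics/m3.png

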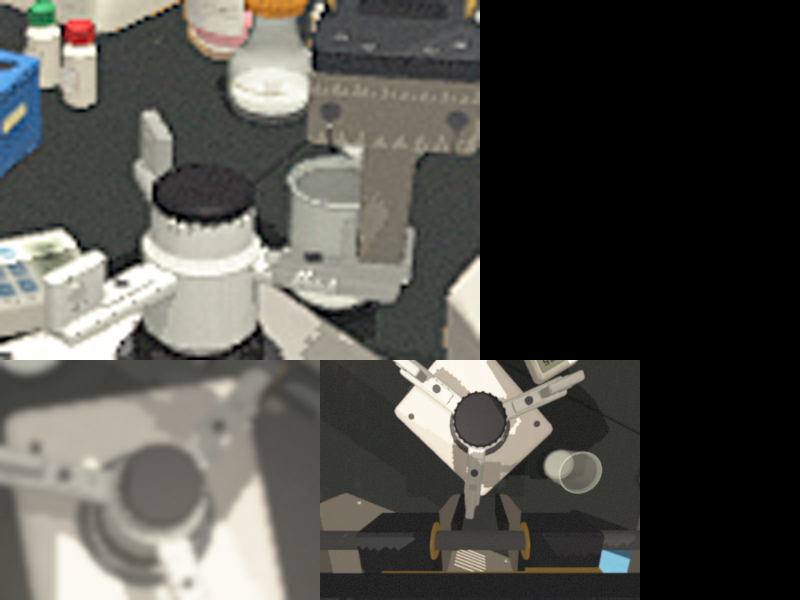

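The cap is still upright at about (288,193), so the odd match came from the template. The finger has just begun to push the paddle. I'll use a narrower vertical profile through the cap and hub instead.

```bash
cat > chk.py <<'E'
from h import *
s=observe();im=grab_frame("scene");g=cv2.cvtColor(im,cv2.COLOR_RGB2GRAY)
# cap's front lower edge (dark above, light hub below) in the central columns
pr=cv2.resize(g[188:222,282:294].mean(1).reshape(-1,1).astype(np.float32),(1,340),interpolation=cv2.INTER_CUBIC).ravel()
i=np.argmax(np.diff(cv2.GaussianBlur(pr.reshape(-1,1),(1,15),4).ravel()));
c=np.array([.5236,.2549]);p=s["tool_pos"][:2]-c
t=grab_frame("top").astype(np.float32).mean(2)
A=np.arange(0,360,1.);sc=np.zeros(360)
for rr in(.07,.075,.08,.085,.09):
    q=proj("top",np.c_[c[0]+rr*np.cos(np.radians(A)),c[1]+rr*np.sin(np.radians(A)),0*A+.115]).astype(np.float32)
    sc+=cv2.remap(t,q[:,:1],q[:,1:],cv2.INTER_LINEAR)[:,0]
k=sc.reshape(3,120).mean(0);k=cv2.GaussianBlur(np.tile(k,3).reshape(-1,1).astype(np.float32),(1,9),2).ravel()[120:240]
print("cap edge row",188+i/10,"phase",int(k.argmax()),"F",s["wrist_force"].round(1),"Tz",s["wrist_torque"].round(2),"clk",s["clock"],"ang",np.degrees(np.arctan2(p[1],p[0])).round(1),"r",np.hypot(*p).round(4))
E
python3 chk.py
```

```text
cap edge row 201.0 phase 79 F [-0.1 -0.3  0. ] Tz [-0.04  0.04 -0.04] clk 8.625 ang -35.8 r 0.0776
```

Call:
{"op": "servo_tool", "data": {
  "steps": [
    [0.003, 0.0045, 0, 0, 0, 4, 0.33],
    [0.0026, 0.0047, 0, 0, 0, 4, 0.33]
  ]
}}

```text
clock: 8.98
tool_pos: [0.5922, 0.2188, 0.1013]
tcp_rot: [0.0, 0.238, 0.971, -0.0]
wrist_force: [-0.2, -0.2, 0.5]
width: 0.0301
grasp_force: 0.1
```

```bash
python3 chk.py
```

```text
cap edge row 200.8 phase 87 F [-0.2 -0.2  0.5] Tz [-0.04  0.06 -0.01] clk 8.975 ang -27.8 r 0.0776
```

Phase went from 79 to 87, so the rotor is turning. I'll continue.

Call:
{"op": "servo_tool", "data": {
  "steps": [
    [0.0023, 0.0049, 0, 0, 0, 4, 0.33],
    [0.002, 0.005, 0, 0, 0, 4, 0.33]
  ]
}}

```text
clock: 9.32
tool_pos: [0.5965, 0.2285, 0.1013]
tcp_rot: [-0.0, 0.17, 0.985, -0.0]
wrist_force: [0.1, -0.7, -0.8]
width: 0.0301
grasp_force: 0.1
```

```bash
python3 chk.py
```

```text
cap edge row 200.8 phase 94 F [ 0.1 -0.7 -0.8] Tz [-0.08  0.02 -0.01] clk 9.325 ang -19.9 r 0.0775
```

Call:
{"op": "servo_tool", "data": {
  "steps": [
    [0.0016, 0.0051, 0, 0, 0, 4, 0.33],
    [0.0013, 0.0052, 0, 0, 0, 4, 0.33]
  ]
}}

```text
clock: 9.68
tool_pos: [0.5992, 0.2386, 0.1012]
tcp_rot: [-0.0, 0.102, 0.995, -0.0]
wrist_force: [-0.7, 0.2, -1.0]
width: 0.0302
grasp_force: 0.1
```

```bash
python3 chk.py
```

```text
cap edge row 200.7 phase 101 F [-0.7  0.2 -1. ] Tz [-0.02  0.09  0.04] clk 9.675 ang -12.2 r 0.0774
```

Call:
{"op": "servo_tool", "data": {
  "steps": [
    [0.0009, 0.0053, 0, 0, 0, 4, 0.33],
    [0.0005, 0.0053, 0, 0, 0, 4, 0.33]
  ]
}}

```text
clock: 10.02
tool_pos: [0.6007, 0.249, 0.1012]
tcp_rot: [-0.0, 0.032, 0.999, -0.0]
wrist_force: [0.4, -1.1, 0.2]
width: 0.0306
grasp_force: 0.2
```

```bash
python3 chk.py
```

```text
cap edge row 199.1 phase 68 F [ 0.4 -1.1  0.2] Tz [-0.07  0.1   0.02] clk 10.025 ang -4.4 r 0.0774
```

Call:
{"op": "servo_tool", "data": {
  "steps": [
    [0.0001, 0.0054, 0, 0, 0, 4, 0.33],
    [0, 0, 0, 0, 0, 0, 0.33]
  ]
}}

```text
clock: 10.38
tool_pos: [0.6009, 0.255, 0.1013]
tcp_rot: [-0.0, -0.002, 1.0, 0.0]
wrist_force: [-0.3, 0.4, -0.6]
width: 0.0308
grasp_force: 0.0
```

```bash
cat >> chk.py <<'E'
print("profile",g[184:216,282:294].mean(1).astype(int).tolist())
j=np.argsort(-k)[:1];print("phase peaks",[(x,int(k[x])) for x in range(120) if k[x]>=k[x-1] and k[x]>=k[(x+1)%120]])
E
python3 chk.py
```

```text
cap edge row 204.7 phase 67 F [-0.3  0.4 -0.6] Tz [ 0.02  0.02 -0.  ] clk 10.375 ang 0.1 r 0.0773
profile [37, 37, 39, 38, 37, 27, 28, 28, 28, 28, 28, 27, 27, 26, 24, 25, 29, 35, 16, 7, 61, 173, 171, 184, 181, 181, 181, 180, 179, 206, 243, 241]
phase peaks [(25, 578), (39, 609), (67, 731), (79, 708), (100, 575), (114, 688)]
```

The cap edge went from 200.8 to 204.7 px, about 8 mm, with almost no force, so the rotor has dropped. I'll back off the paddle, rise, close the fingers and move above the cap.

Call:
{"op": "servo_tool", "data": {
  "steps": [
    [0, -0.004, 0, 0, 0, 0, 0.33],
    [0, 0, 0.02, 0, 0, 0, 0.33],
    [0, 0, 0.04, 0, 0, 0, 0.33],
    [0, 0, 0.04, 0, 0, 0, 0],
    [-0.025, 0.001, 0, 0, 0, 0, 0],
    [-0.025, 0.001, 0, 0, 0, 0, 0],
    [-0.0273, 0.002, 0, 0, 0, 0, 0],
    [0, 0, 0, 0, 0, 0, 0],
    [0, 0, 0, 0, 0, 0, 0]
  ]
}}

```text
clock: 11.6
tool_pos: [0.5249, 0.255, 0.2025]
tcp_rot: [0.001, -0.003, 1.0, 0.0]
wrist_force: [0.3, 0.2, -0.3]
width: 0.0007
grasp_force: 0.0
```

```bash
python3 chk.py
python3 - <<'E'
from h import *
s=observe();print(s["tool_pos"],s["width"])
w=grab_frame("wrist");P=proj("wrist",[[.5236,.2549,.119],[.5236,.2549,.126]]);print(P)
t=grab_frame("top");T=proj("top",[[.5236,.2549,.119]])[0];print(T)
o=np.zeros((600,640,3),np.uint8);o[:480]=cv2.resize(w[:,:,::-1],(640,480))
u,v=287,195;im=grab_frame("scene")
o=np.zeros((600,800,3),np.uint8);o[:300,:400]=cv2.resize(w[:,:,::-1],(400,300));o[:300,400:]=cv2.resize(im[v-45:v+45,u-60:u+60,::-1],(400,300),interpolation=cv2.INTER_CUBIC)
a,b=T.astype(int);o[300:,:400]=cv2.resize(t[b-45:b+45,a-60:a+60,::-1],(400,300),interpolation=cv2.INTER_CUBIC)
cv2.imwrite("pics/m4.png",(255*(o/255.)**.7).astype(np.uint8))
E
```

```text
cap edge row 204.8 phase 114 F [ 0.3  0.2 -0.3] Tz [ 0.02 -0.04 -0.06] clk 11.6 ang 4.7 r 0.0013
profile [37, 37, 37, 39, 40, 31, 23, 20, 15, 13, 13, 12, 12, 11, 12, 14, 14, 14, 12, 9, 40, 124, 141, 135, 131, 138, 153, 154, 155, 170, 217, 238]
phase peaks [(23, 583), (36, 598), (50, 605), (78, 618), (100, 515), (114, 691)]
[0.52487607 0.25472627 0.20174515] 0.0007687090890320298
[[256.45140425 190.9377602 ]
 [256.46455566 192.78989077]]
[301.27146064 167.7337869 ]
```

View pics/m4.png

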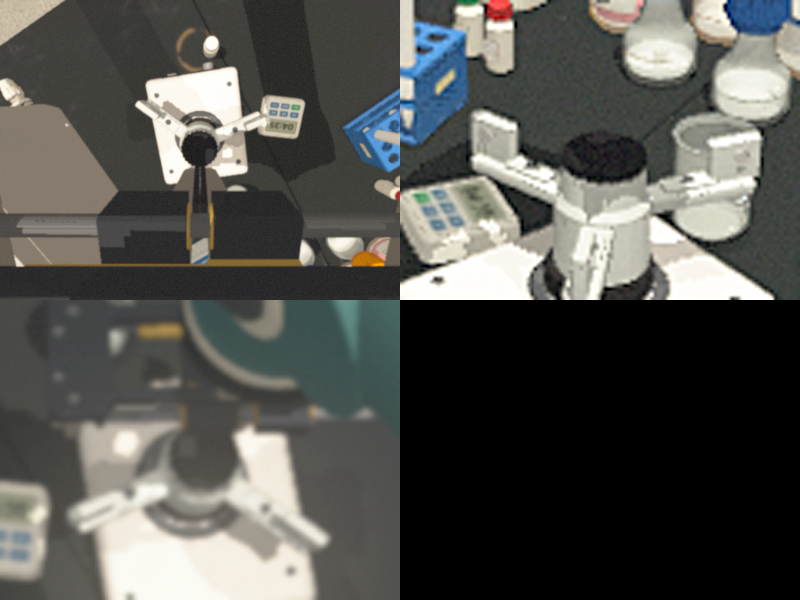

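The cap sits under the closed fingertips, at (200,148) in the wrist crop, and the rotor is level and lower. Next I'll come down slowly until there is contact.

Call:
{"op": "servo_tool", "data": {
  "steps": [
    [-0.001, 0, -0.02, 0, 0, 0, 0],
    [0, 0, -0.02, 0, 0, 0, 0],
    [0, 0, -0.012, 0, 0, 0, 0],
    [0, 0, -0.004, 0, 0, 0, 0],
    [0, 0, -0.004, 0, 0, 0, 0],
    [0, 0, -0.002, 0, 0, 0, 0]
  ]
}}

```text
clock: 12.6
tool_pos: [0.523, 0.2552, 0.1396]
tcp_rot: [0.0, -0.003, 1.0, 0.0]
wrist_force: [0.1, -0.4, -0.3]
width: 0.0004
grasp_force: 0.0
```

Call:
{"op": "servo_tool", "data": {
  "steps": [
    [0, 0, -0.004, 0, 0, 0, 0],
    [0, 0, -0.004, 0, 0, 0, 0],
    [0, 0, 0, 0, 0, 0, 0]
  ]
}}

```text
clock: 12.98
tool_pos: [0.5224, 0.255, 0.131]
tcp_rot: [-0.0, -0.003, 1.0, -0.0]
wrist_force: [0.3, 0.8, 0.4]
width: 0.0005
grasp_force: 0.0
```

Call:
{"op": "servo_tool", "data": {
  "steps": [
    [0, 0, -0.003, 0, 0, 0, 0],
    [0, 0, -0.003, 0, 0, 0, 0],
    [0, 0, -0.003, 0, 0, 0, 0],
    [0, 0, -0.002, 0, 0, 0, 0],
    [0, 0, 0, 0, 0, 0, 0]
  ]
}}

```text
clock: 13.6
tool_pos: [0.5225, 0.255, 0.1201]
tcp_rot: [-0.0, -0.003, 1.0, -0.0]
wrist_force: [0.1, -0.1, 0.1]
width: 0.0006
grasp_force: 0.0
```

Call:
{"op": "servo_tool", "data": {
  "steps": [
    [0, 0, -0.002, 0, 0, 0, 0],
    [0, 0, -0.002, 0, 0, 0, 0],
    [0, 0, 0, 0, 0, 0, 0]
  ]
}}

```text
clock: 13.98
tool_pos: [0.5225, 0.255, 0.1161]
tcp_rot: [-0.0, -0.003, 1.0, -0.0]
wrist_force: [0.6, -0.9, 0.2]
width: 0.0006
grasp_force: 0.0
```

```bash
python3 chk.py|head -2
```

```text
cap edge row 204.8 phase 82 F [ 0.6 -0.9  0.2] Tz [ 0.06 -0.02 -0.02] clk 13.975 ang 175.6 r 0.0011
profile [69, 70, 79, 78, 77, 76, 77, 76, 78, 76, 56, 30, 10, 15, 19, 20, 17, 16, 10, 7, 37, 121, 138, 134, 133, 132, 134, 132, 133, 134, 143, 144]
```

The finger tip shows at row 194.5 and the cap centre at about 197, so some 4 to 5 mm remain.

Call:
{"op": "servo_tool", "data": {
  "steps": [
    [0, 0, -0.002, 0, 0, 0, 0],
    [0, 0, -0.002, 0, 0, 0, 0],
    [0, 0, 0, 0, 0, 0, 0]
  ]
}}

```text
clock: 14.45
tool_pos: [0.5228, 0.2552, 0.1124]
tcp_rot: [0.0, -0.003, 1.0, 0.0]
wrist_force: [-0.5, -0.4, 1.5]
width: 0.0002
grasp_force: 0.9
```

Call:
{"op": "servo_tool", "data": {
  "steps": [
    [0, 0, -0.001, 0, 0, 0, 0],
    [0, 0, -0.001, 0, 0, 0, 0],
    [0, 0, 0, 0, 0, 0, 0]
  ]
}}

```text
clock: 14.82
tool_pos: [0.523, 0.2552, 0.1115]
tcp_rot: [0.0, -0.003, 1.0, 0.0]
wrist_force: [-2.9, -0.8, 8.7]
width: 0.0006
grasp_force: 4.4
```

```bash
python3 chk.py|head -2
```

```text
cap edge row 205.6 phase 83 F [-2.9 -0.8  8.7] Tz [-0.26  0.52 -0.05] clk 14.825 ang 151.0 r 0.0007
profile [69, 68, 66, 69, 68, 70, 75, 74, 74, 75, 76, 78, 62, 38, 15, 16, 21, 23, 15, 9, 14, 68, 145, 134, 134, 133, 134, 133, 133, 132, 139, 143]
```

Contact came at TCP z of about 0.1125, with 8.7 N. I'll press on at 1 mm per row.

Call:
{"op": "servo_tool", "data": {
  "steps": [
    [0, 0, -0.001, 0, 0, 0, 0],
    [0, 0, -0.001, 0, 0, 0, 0],
    [0, 0, -0.001, 0, 0, 0, 0],
    [0, 0, -0.001, 0, 0, 0, 0],
    [0, 0, 0, 0, 0, 0, 0]
  ]
}}

```text
clock: 15.55
tool_pos: [0.5229, 0.2552, 0.1076]
tcp_rot: [0.0, -0.003, 1.0, 0.0]
wrist_force: [-2.0, -0.8, 10.0]
width: 0.0006
grasp_force: 4.8
```

Call:
{"op": "servo_tool", "data": {
  "steps": [
    [0, 0, -0.001, 0, 0, 0, 0],
    [0, 0, -0.001, 0, 0, 0, 0],
    [0, 0, -0.001, 0, 0, 0, 0],
    [0, 0, 0, 0, 0, 0, 0]
  ]
}}

```text
clock: 16.05
tool_pos: [0.5229, 0.2552, 0.1046]
tcp_rot: [0.0, -0.003, 1.0, 0.0]
wrist_force: [-2.2, -1.3, 9.3]
width: 0.0004
grasp_force: 4.9
```

```bash
python3 chk.py|head -2
```

```text
cap edge row 208.8 phase 84 F [-2.2 -1.3  9.3] Tz [-0.29  0.66  0.06] clk 16.05 ang 152.4 r 0.0008
profile [69, 69, 69, 70, 70, 70, 70, 69, 72, 78, 76, 76, 76, 77, 77, 70, 48, 24, 16, 18, 24, 21, 10, 8, 40, 127, 138, 134, 133, 133, 133, 132]
```

The collar is sliding at about 10 N, as expected. I'll keep going until it reaches the hard seat.

Call:
{"op": "servo_tool", "data": {
  "steps": [
    [0, 0, -0.001, 0, 0, 0, 0],
    [0, 0, -0.001, 0, 0, 0, 0],
    [0, 0, -0.001, 0, 0, 0, 0],
    [0, 0, 0, 0, 0, 0, 0]
  ]
}}

```text
clock: 16.65
tool_pos: [0.523, 0.2553, 0.1016]
tcp_rot: [0.0, -0.003, 1.0, 0.0]
wrist_force: [-1.9, -1.5, 10.4]
width: 0.0002
grasp_force: 4.9
```

Call:
{"op": "servo_tool", "data": {
  "steps": [
    [0, 0, -0.001, 0, 0, 0, 0],
    [0, 0, -0.001, 0, 0, 0, 0],
    [0, 0, 0, 0, 0, 0, 0]
  ]
}}

```text
clock: 17.02
tool_pos: [0.523, 0.2552, 0.0997]
tcp_rot: [0.0, -0.003, 1.0, 0.0]
wrist_force: [-2.1, -2.2, 9.8]
width: 0.0005
grasp_force: 5.1
```

Call:
{"op": "servo_tool", "data": {
  "steps": [
    [0, 0, -0.001, 0, 0, 0, 0],
    [0, 0, -0.001, 0, 0, 0, 0],
    [0, 0, 0, 0, 0, 0, 0]
  ]
}}

```text
clock: 17.4
tool_pos: [0.5231, 0.2553, 0.0996]
tcp_rot: [0.0, -0.003, 1.0, 0.0]
wrist_force: [-7.5, -4.2, 23.0]
width: 0.0007
grasp_force: 11.8
```

```bash
python3 chk.py|head -2
```

```text
cap edge row 211.3 phase 85 F [-7.5 -4.2 23. ] Tz [-0.91  1.7   0.04] clk 17.4 ang 144.6 r 0.0006
profile [69, 68, 69, 69, 69, 70, 69, 69, 78, 78, 76, 77, 78, 77, 75, 76, 77, 75, 57, 32, 15, 17, 23, 26, 15, 10, 20, 84, 142, 135, 134, 132]
```

At TCP z = 0.0996 it stopped hard: 23 N and no further travel, after 12.9 mm of pressing. I'll retreat straight up.

Call:
{"op": "servo_tool", "data": {
  "steps": [
    [0, 0, 0.003, 0, 0, 0, 0],
    [0, 0, 0.005, 0, 0, 0, 0],
    [0, 0, 0.03, 0, 0, 0, 0],
    [0, 0, 0.05, 0, 0, 0, 0],
    [0, 0, 0.05, 0, 0, 0, 0],
    [0, 0, 0, 0, 0, 0, 0],
    [0, 0, 0, 0, 0, 0, 0]
  ]
}}

```text
clock: 18.38
tool_pos: [0.5221, 0.2548, 0.2334]
tcp_rot: [-0.001, -0.003, 1.0, -0.0]
wrist_force: [-0.7, -0.9, -0.2]
width: 0.0002
grasp_force: 0.0
```

```bash
python3 chk.py|head -2
python3 - <<'E'
from h import *
grab_frame("scene")
for q in("bystander_timer","bystander_beaker","bystander_vial"):print(q,[(np.round(r["bbox"]).tolist(),round(r["confidence"],2)) for r in find_in("scene",q)[:1]])
E
```

```text
cap edge row 211.1 phase 114 F [-0.7 -0.9 -0.2] Tz [ 0.02 -0.01 -0.01] clk 18.375 ang -175.8 r 0.0015
profile [36, 38, 37, 36, 38, 37, 38, 37, 39, 38, 37, 36, 13, 11, 11, 13, 12, 13, 12, 13, 15, 17, 23, 33, 24, 9, 32, 117, 178, 182, 181, 180]
bystander_timer [([228.0, 219.0, 339.0, 284.0], 0.73)]
bystander_beaker [([311.0, 184.0, 337.0, 222.0], 0.79)]
bystander_vial [([212.0, 236.0, 228.0, 267.0], 0.74)]
```

The cap stayed down at row 211.1, and the beaker and vial match their first positions. The timer's box this time fell on the drive unit, but m4 showed it still in place. Handing in.

```bash
python3 -c "
from cell import *
print(close_job())"
```

```text
the job is handed in; nothing more can be done
None
```

I turned the rotor until it dropped, pressed it down the last 13 mm to the hard stop at 23 N, backed the gripper off, and handed the job in at about 18.5 s. The beaker and vial were in place on the last check; the timer was last seen in place just before pressing, because the final check misread it.

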